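# Close the caliper on a stepped shaft

### The job

Check the stepped steel shaft with the caliper that is fixed to the bench. Stand the shaft upright on the bench between the caliper's long open jaws, thick end down as it stands now, then slide the caliper's head along its beam until both jaws press on the thick end, and let go of the head, leaving the jaws closed on the shaft.

Things in the scene. Friction and masses are not known exactly. Their poses are not given: they have to be found in the camera images.
- shaft_mid (a point): Stepped shaft: loose turned steel part, 0.1 kg, standing, 56 mm tall. Thick round foot 24 mm across, 18 mm tall; above it a round neck 14 mm across (18 to 56 mm up) to hold it by. The point is on its axis, 28 mm above its underside; z up. The only stepped one of three bare steel parts in a row, in any order; the others: a plain 14 mm pin as tall, a shorter flanged bush.
- jaw_gap (a point): Fixed long jaw of the caliper lying flat, fixed to the bench. Point on the jaw's inner face, 6 mm up. Its y axis runs along the beam (230 x 16 mm); -y points to the sliding jaw, which is parallel and as far off as the joint says. x runs along the jaw: the beam's edge is 22 mm off along +x, the jaw's free tip 16 mm along -x. Jaws: 4 to 8 mm above the bench; bare bench between.
- slide_head (a point): Caliper's sliding head: black box with display, one piece with the sliding jaw, 34 mm wide (x), 66 mm long (y), 8 to 14 mm above the bench, above the narrower beam (4 to 8 mm up). The point moves with it: mid-width, 11 mm up, 12 mm behind mid-length. Its sides can be gripped here from above, fingers beside the beam. Axes as jaw_gap: moving it along +y closes the jaws.
- caliper_slider (a joint): Gap between the long jaws, in m: 0 when they meet, at most 0.1; 0.05 to 0.06 at the start, about 0.024 when closed on the shaft's foot. The head slides against about 0.6 N of friction and stays where it is left.
Mind the look-alikes: they are no part of the job. Leave any green look-alike of the part that bears shaft_mid alone.

How it is judged:
By the outcome, as a careful person would: the job done as asked, in the order asked, and still so for the second after the job is handed in, with the robot touching nothing.
It also fails if it takes over 45 s, if anything falls off the work surface, if the arm or the gripper's body presses on something with over 40 N, if the wrist force passes 120 N, or if a joint passes its speed limit or range.

### The arm

A 7-joint arm with a two-finger parallel gripper is mounted at the origin on a cart in front of the work surface, level with it; the furniture and walls round the work are solid. World frame = base frame: x ahead of the robot, y to its left, z up, the work surface at z = 0. Lengths are in m, angles in degrees, forces in N, time in s.
With the tool pointing down it reaches from about 0.4 to 0.875 m from the base axis. Payload 6.5 kg.
Tool frame: the origin (TCP) lies at the very end of the fingers, on their centre line; the grasp point (between the pads) lies 19 mm behind it (pinch_z is the distance from the TCP to the grasp point, in m); z points along the fingers, y is the line along which they close (so a half turn about z gives the same grasp; the last joint's range is limited). The gripper opens to 85 mm and grips with 20 to 120 N. Pads are 22 mm wide; open, the fingers measure 114 mm over their backs; the gripper's body (76 mm by 85 mm) begins 54 mm behind the grasp point. The pads swing forward as they close: fully open they stand 13 mm farther back than shut.
Start: joints at [-75.413, 30.733, -0.252, 88.115, 0.149, 61.152, -4.079], TCP at [0.205, 0.617, 0.231] pointing down, gripper open.
Joint ranges: [-154.64, 154.64], [-21.42, 123.67], [-72.66, 72.17], [13.99, 137.28], [-74.86, 254.86], [10.95, 109.41], [-158.01, 158.01]. Speed limits (degrees/s): [136.94, 136.94, 180, 180, 180, 180, 180].

### API

Orientations are given as [roll, pitch, yaw] about the fixed x, y, z axes, in that order (R = Rz(yaw) Ry(pitch) Rx(roll)).
In Python, from bench import get_state, grab_frame, finish_job, pinch_z gives the robot as it stands. The module is installed in compiled form; this text tells all that it offers.
- The arm moves only by the shell command python3 -m crank 'ROWS' [OPENING]. ROWS is JSON, a list of rows, each an object of numbers: "tx", "ty", "tz": the shift along the tool's x, y, z in m; "roll": the turn about the tool's z in degrees. A call has 1 to 20 rows; each row shifts and turns the commanded pose from where the row before left it, along the tool's axes as they then stand; what a row does not reach is not made up. A row lasts 1/8 s, in which the tool goes at most 62.5 mm and 10.7 degrees, less where a joint would pass 70% of its speed; a pose out of reach is approached as far as the arm can. A call is refused whole if a number of a shift passes 0.0625 or a number of a turn 10.7, either way. A call with a gripper value outside its range is refused whole. OPENING is the opening in per cent of the stroke, from 0 (shut) to 100 (fully open), set as the call begins (- or left out, the last holds). The fingers move at their own pace and stop on an object; the grip force is fixed at half the most. Time passes only in rows, so rows that do not move let the fingers close. It gives the time, the measured TCP pose, the force, the opening and the grip force at its end, in the units of the state.
- get_state(): the state, without advancing time (a new reading comes with each control period).
- grab_frame(name): name is "side" or "top" or "wrist"; returns a dict with "color" (400x640x3 uint8, red, green, blue), "range_z" (400x640 float32, m along the optical axis (not along the pixel's ray), 0 where there is no reading), "fx", "fy", "cx", "cy" (pixels), "distortion" ([k1, k2, p1, p2, k3] as OpenCV has them; the pictures are not rectified), "rvec" (rotation vector, rad) and "tvec" (3), from world to camera coordinates, as OpenCV has them; the wrist camera has in their place "T_tool_cam" (4x4, takes a point from camera to tool coordinates, whose origin is the TCP and whose axes are the flange's). Camera axes: x right, y down, z forward; pixel columns grow to the right and rows downward; lengths in m; the calibration is good to about 2 mm. A picture is of the moment at which its call begins: read the wrist's pose just before it.
- finish_job(): hands the job in; it is judged then, once.
The state is a dict: "time": time; "joints": joint angles; "dq": joint speeds; "tau": joint torques, N m; "ee_pos": TCP position; "tcp_rot": TCP orientation; "contact_force": force on the tool from outside, world axes, zero at the start; "moment": the same for the moment, N m; "finger_gap": finger opening in m; "grasp_force": force on a finger pad.
Only numpy, scipy, OpenCV 4.12 (cv2) and the standard library are available. Lean on these libraries where they do the work, as an engineer would, in place of code of your own. Each camera call takes 0.05 s, during which the arm holds its last target. There are 200 camera calls.

## Working session

There is one attempt and no reset: what is moved stays moved. The work goes in short steps, Python scripts to look and compute and a shell command to move; the robot and the scene stay as the last step left them, time stands still between calls to the robot, and variables do not carry over. Pictures are saved under pics/ and viewed, at most 10 in all, crops included, and the job is handed in when it is done.

```bash
mkdir -p pics
cat > h.py <<'E'
import numpy as np, cv2, pickle
from bench import get_state, grab_frame, finish_job, pinch_z
from scipy.spatial.transform import Rotation as R
def grab(n):
    s=get_state(); f=grab_frame(n); f['st']=s
    if n=='wrist':
        T=np.eye(4); T[:3,:3]=R.from_euler('xyz',s['tcp_rot'],degrees=True).as_matrix(); T[:3,3]=s['ee_pos']
        f['T']=T@np.array(f['T_tool_cam'])
    else:
        T=np.eye(4); T[:3,:3]=cv2.Rodrigues(np.array(f['rvec'],float))[0]; T[:3,3]=np.array(f['tvec'],float).ravel(); f['T']=np.linalg.inv(T)
    f['K']=np.array([[f['fx'],0,f['cx']],[0,f['fy'],f['cy']],[0,0,1.]])
    return f
def world(f,uv,z=None):
    """pixel -> world; by depth, or on plane z"""
    uv=np.atleast_2d(np.array(uv,float))
    r=cv2.undistortPoints(uv[:,None],f['K'],np.array(f['distortion'],float))[:,0]
    r=np.c_[r,np.ones(len(r))]
    if z is None:
        d=f['range_z'][uv[:,1].round().astype(int),uv[:,0].round().astype(int)]
    else:
        d=(z-f['T'][2,3])/(r@f['T'][2,:3])
    return r*d[:,None]@f['T'][:3,:3].T+f['T'][:3,3]
def save(f,n,crop=None,k=1):
    c=f['color']
    if crop: c=c[crop[1]:crop[3],crop[0]:crop[2]]
    cv2.imwrite('pics/'+n,cv2.resize(c[...,::-1],None,fx=k,fy=k,interpolation=cv2.INTER_CUBIC))
E
python3 - <<'E'
from h import *
s=get_state();print(s)
for n in('top','side'):
    f=grab(n);pickle.dump(f,open(n+'.pkl','wb'));save(f,n+'.png');print(n,f['T'].round(3).tolist(),f['fx'])
E
```

```text
{'time': 0.0, 'joints': array([-75.41157548,  30.7793063 ,  -0.2549396 ,  88.17153995,
         0.14786522,  61.15153292,  -4.08034592]), 'dq': array([ 0.00100924, -0.01993527, -0.02057659, -0.09802562,  0.01204117,
        0.00528469,  0.00846639]), 'tau': array([-2.94427418e-04, -5.83414972e+01,  1.04842409e+00, -2.59095132e+01,
        1.22623934e-02,  9.67378845e-03, -3.44104546e-05]), 'ee_pos': array([0.20477548, 0.61622412, 0.23038679]), 'tcp_rot': array([-1.79898135e+02,  6.19102817e-03,  1.61621841e+02]), 'contact_force': array([0.24472911, 0.11663484, 0.06804906]), 'moment': array([ 0.00385904,  0.01324622, -0.04707853]), 'grasp_force': 0.0, 'finger_gap': 0.0856646302484058}
top [[-0.137, -0.967, 0.214, 0.235], [-0.991, 0.133, -0.034, 0.093], [0.004, -0.217, -0.976, 1.138], [0.0, 0.0, 0.0, 1.0]] 412.64643285045014
side [[0.859, -0.294, 0.418, 0.103], [-0.511, -0.457, 0.728, -0.549], [-0.023, -0.839, -0.543, 0.524], [0.0, 0.0, 0.0, 1.0]] 386.8845318660742
```

View pics/top.png

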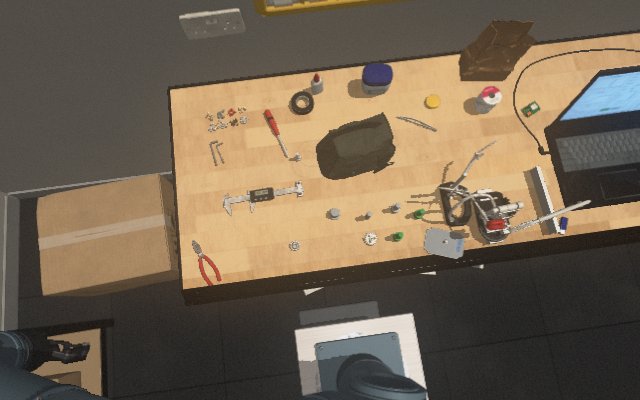

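View pics/side.png

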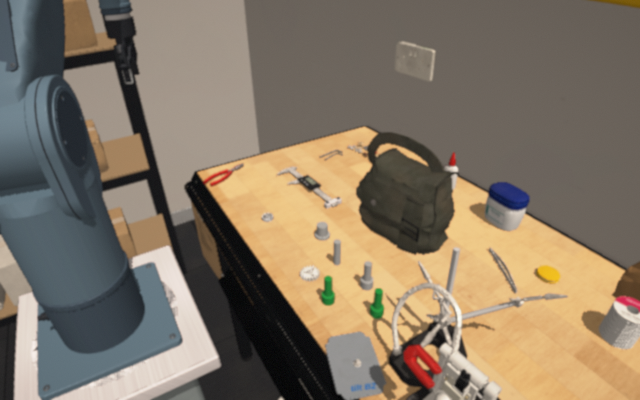

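Candidates (side view): bush (321,230), plain pin (337,252), stepped part (367,275). The green ones at (328,290) and (377,302) are look-alikes. The grey part at (367,275) has a wide foot and a narrow neck, so it fits. I'll confirm it in an enlarged crop, along with the caliper.

Run:
```python
from h import *
t=pickle.load(open('top.pkl','rb'));s=pickle.load(open('side.pkl','rb'))
a=cv2.resize(s['color'][210:320,290:400],(600,600),interpolation=cv2.INTER_CUBIC)[:300*2]
a=cv2.resize(a,(400,400)); b=cv2.resize(s['color'][155:215,270:350],(400,300),interpolation=cv2.INTER_CUBIC)
c=cv2.resize(t['color'][170:225,215:315],(400,220),interpolation=cv2.INTER_CUBIC); d=cv2.resize(t['color'][190:250,320:440],(400,200),interpolation=cv2.INTER_CUBIC)
L=np.vstack([a,np.zeros((120,400,3),np.uint8)]);Rr=np.vstack([b,c])
o=np.hstack([L,Rr]);cv2.imwrite('pics/crop.png',o[...,::-1])
for n,uv in (('shaft',(367,275)),('pin',(337,252)),('bush',(321,230))): print(n,world(s,uv),world(s,uv,.028))
print(world(t,[(396,207),(367,215),(334,213),(225,200),(261,194),(299,188)],.03).round(3),world(t,[(228,197),(261,194),(299,188)],.01).round(3))
```

```text
shaft [[ 0.43048187 -0.16229433  0.03346021]] [[ 0.43412971 -0.15798833  0.028     ]]
pin [[ 0.41892391 -0.08321866  0.03482633]] [[ 0.42333592 -0.07671713  0.028     ]]
bush [[0.43474913 0.00083777 0.02635525]] [[ 0.43365189 -0.00097979  0.028     ]]
[[ 0.433 -0.16   0.03 ]
 [ 0.422 -0.078  0.03 ]
 [ 0.44   0.011  0.03 ]
 [ 0.517  0.303  0.03 ]
 [ 0.52   0.203  0.03 ]
 [ 0.523  0.097  0.03 ]] [[0.529 0.297 0.01 ]
 [0.525 0.205 0.01 ]
 [0.528 0.097 0.01 ]]
```

View pics/crop.png

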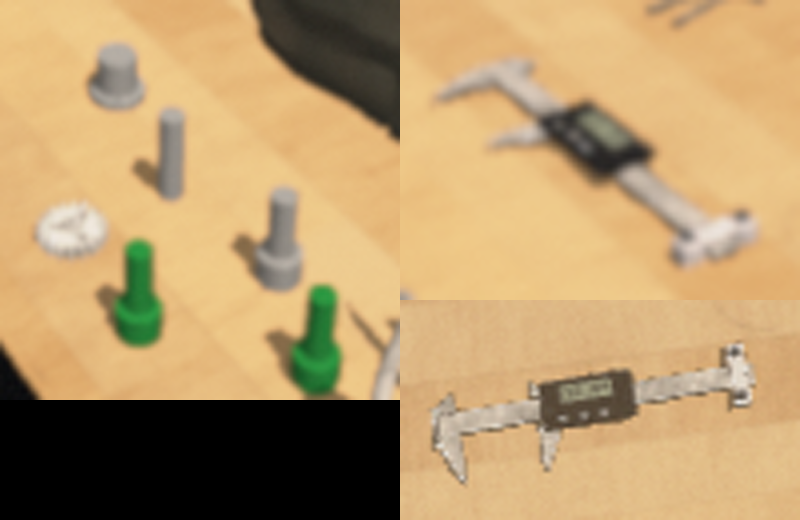

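The crop confirms it: the grey part at (367,275) in the side view, about (0.432,-0.160), has a thick foot and a neck. The others are the bush (321,230) and the plain pin (337,252). The caliper's fixed jaw is at the +y end and the long jaws point toward -x. I'll turn the tool to yaw 90 while heading to the caliper.

```bash
python3 -m crank '[{"roll":10.2},{"roll":10.2},{"roll":10.2},{"roll":10.2},{"roll":10.2},{"roll":10.2},{"roll":10.4},{"tx":-0.04,"ty":0.03},{"tx":-0.05,"ty":0.04},{"tx":-0.05,"ty":0.04},{"tx":-0.05,"ty":0.04},{"tx":-0.05,"ty":0.04},{"tx":-0.05,"ty":0.04},{"tx":-0.04,"ty":0.03},{"tx":-0.03},{}]' 60
python3 - <<'E'
from h import *
s=pickle.load(open('side.pkl','rb'));t=pickle.load(open('top.pkl','rb'))
print(world(t,[(398,236),(419,213)],.03).round(3))
u,v=np.meshgrid(np.arange(640),np.arange(400));ok=s['range_z'].ravel()>0
P=world(s,np.c_[u.ravel(),v.ravel()])[ok];m=(P[:,0]>.3)&(P[:,0]<.62)&(abs(P[:,1]-.05)<.35)&(P[:,2]>.06)&(P[:,2]<.4);print(P[m].min(0),P[m].max(0)) 
w=grab('wrist');pickle.dump(w,open('w1.pkl','wb'));save(w,'w1.png');print(w['T_tool_cam'],w['st']['time'],w['st']['ee_pos'],w['st']['tcp_rot'])
E
```

```text
[[ 0.354 -0.151  0.03 ]
 [ 0.408 -0.22   0.03 ]]
[ 0.38001664 -0.29984631  0.06003162] [0.61998331 0.04614316 0.20980177]
[[-1.80578474e-04 -9.46645450e-01 -3.22276836e-01  8.14529903e-02]
 [ 9.99999978e-01 -1.37934650e-04 -1.55156235e-04  8.12248761e-05]
 [ 1.02424801e-04 -3.22276858e-01  9.46645455e-01 -1.43127243e-01]
 [ 0.00000000e+00  0.00000000e+00  0.00000000e+00  1.00000000e+00]] 0.1 [0.20481757 0.61629044 0.23047545] [-1.79908712e+02  1.01135426e-02  1.61625221e+02]validation failed for argument at $[0]...
```

View pics/w1.png

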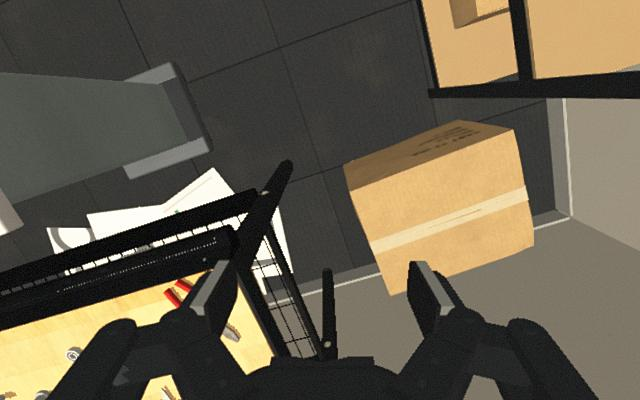

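The call was refused because a row needs all its keys, so the arm hasn't moved; the picture shows only the floor and a box. I'll give the rows in full.

```bash
python3 -m crank '[{"tx":0,"ty":0,"tz":0,"roll":10.2},{"tx":0,"ty":0,"tz":0,"roll":10.2},{"tx":0,"ty":0,"tz":0,"roll":10.2},{"tx":0,"ty":0,"tz":0,"roll":10.2},{"tx":0,"ty":0,"tz":0,"roll":10.2},{"tx":0,"ty":0,"tz":0,"roll":10.2},{"tx":0,"ty":0,"tz":0,"roll":10.4},{"tx":-0.04,"ty":0.03,"tz":0,"roll":0},{"tx":-0.05,"ty":0.04,"tz":0,"roll":0},{"tx":-0.05,"ty":0.04,"tz":0,"roll":0},{"tx":-0.05,"ty":0.04,"tz":0,"roll":0},{"tx":-0.05,"ty":0.04,"tz":0,"roll":0},{"tx":-0.05,"ty":0.04,"tz":0,"roll":0},{"tx":-0.04,"ty":0.03,"tz":0,"roll":0},{"tx":-0.02,"ty":0.02,"tz":0,"roll":0},{"tx":0,"ty":0,"tz":0,"roll":0},{"tx":0,"ty":0,"tz":0,"roll":0}]' 60
python3 - <<'E'
from h import *
w=grab('wrist');pickle.dump(w,open('w1.pkl','wb'));save(w,'w1.png');print(w['st']['time'],w['st']['ee_pos'],w['st']['tcp_rot'])
E
```

```text
time: 2.28
ee_pos: [0.4794, 0.2739, 0.231]
tcp_rot: [-179.9, -0.0, 90.1]
contact_force: [0.0, 0.2, -0.3]
finger_gap: 0.0512
grasp_force: 0.0
2.275 [0.47942908 0.27388803 0.23103187] [-1.79946642e+02 -1.67943200e-02  9.00877097e+01]
```

View pics/w1.png

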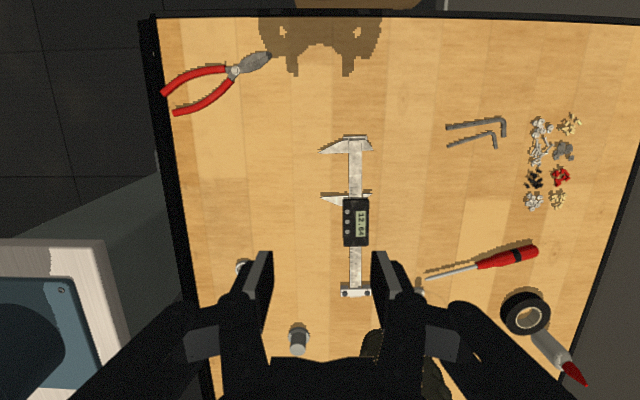

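The wrist view shows the caliper: fixed jaw at row ~150 (tip at (322,151)), sliding jaw at row ~196, head at cols 343-369, rows 198-246. I'll enlarge it for edges and move over the shaft at the same time.

```bash
python3 - <<'E'
from h import *
w=pickle.load(open('w1.pkl','rb'));save(w,'w1c.png',(310,125,385,255),4.5)
P=lambda *uv,z:print(z,world(w,uv,z).round(4).tolist())
P((322,151),(355,150),(322,198),(349,170),z=.008)
P((349,170),(361,170),(349,270),(361,270),z=.008)
P((343,199),(369,199),(343,246),(369,246),(356,222),z=.014)
P((298,340),z=.03)
E
python3 -m crank '[{"tx":-0.04,"ty":-0.01,"tz":0,"roll":0},{"tx":-0.05,"ty":-0.01,"tz":0,"roll":0},{"tx":-0.05,"ty":-0.01,"tz":0,"roll":0},{"tx":-0.05,"ty":-0.01,"tz":0,"roll":0},{"tx":-0.05,"ty":0,"tz":0,"roll":0},{"tx":-0.05,"ty":0,"tz":0,"roll":0},{"tx":-0.05,"ty":0,"tz":0,"roll":0},{"tx":-0.04,"ty":0,"tz":0,"roll":0},{"tx":-0.03,"ty":0,"tz":0,"roll":0},{"tx":-0.02,"ty":0,"tz":0,"roll":0},{"tx":0,"ty":0,"tz":0,"roll":0},{"tx":0,"ty":0,"tz":0,"roll":0}]' 60
python3 - <<'E'
from h import *
w=grab('wrist');pickle.dump(w,open('w2.pkl','wb'));save(w,'w2.png');print(w['st']['ee_pos'],w['st']['tcp_rot'])
E
```

```text
0.008 [[0.4808, 0.2968, 0.008], [0.521, 0.2981, 0.008], [0.4809, 0.2364, 0.008], [0.5145, 0.2732, 0.008]]
0.008 [[0.5145, 0.2732, 0.008], [0.5294, 0.2732, 0.008], [0.5189, 0.1304, 0.008], [0.5357, 0.1304, 0.008]]
0.014 [[0.5075, 0.2371, 0.014], [0.5404, 0.2372, 0.014], [0.5091, 0.171, 0.014], [0.5439, 0.171, 0.014], [0.5251, 0.2057, 0.014]]
0.03 [[0.4464, 0.0266, 0.03]]
time: 3.82
ee_pos: [0.4407, -0.1554, 0.2311]
tcp_rot: [-180.0, -0.0, 90.1]
contact_force: [0.1, -0.1, 0.6]
finger_gap: 0.0512
grasp_force: 0.0
[ 0.44065986 -0.15536433  0.2311427 ] [-1.79979985e+02 -4.43749093e-02  9.01478969e+01]
```

View pics/w1c.png

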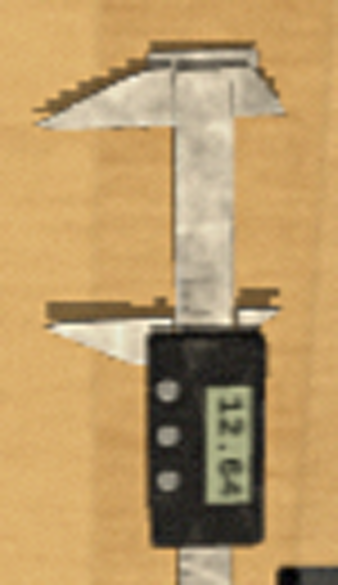

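View pics/w2.png

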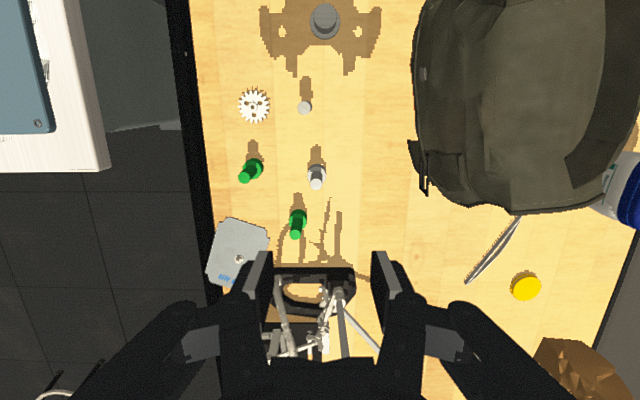

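w1c: fixed jaw's inner face at crop row ~127, sliding jaw's at ~321, jaw tip at col 38, beam's left edge at col 175, head at cols 149-266, rows 330-545. w2: shaft at (316,178) with its neck top near (316,184); pin at (304,107), bush at (325,20), green parts at (250,172) and (298,222).

Run:
```python
from h import *
w=pickle.load(open('w1.pkl','rb'))
c=lambda x,y:(310+x/4.5-.4,125+y/4.5-.4)
print('fixed tip/root',world(w,[c(38,127),c(173,126)],.008).round(4).tolist())
print('slide tip/root',world(w,[c(45,324),c(150,318)],.008).round(4).tolist())
print('beam edges',world(w,[c(176,220),c(234,220),c(178,570),c(234,570)],.008).round(4).tolist())
print('head',world(w,[c(149,332),c(266,332),c(151,546),c(263,546)],.014).round(4).tolist())
w=pickle.load(open('w2.pkl','rb'))
u,v=np.meshgrid(np.arange(300,335),np.arange(155,200));uv=np.c_[u.ravel(),v.ravel()]
P=world(w,uv)
for a,b in((.05,.06),(.024,.05),(.013,.022)):
    m=(P[:,2]>a)&(P[:,2]<b);Q=P[m];print(a,m.sum(),Q.mean(0).round(4),Q.min(0).round(4),Q.max(0).round(4),uv[m].mean(0))
g=w['color'].astype(int);sat=g.max(2)-g.min(2)
m=(sat[v.ravel(),u.ravel()]<25)
print('\n'.join(''.join('#' if sat[y,x]<30 and g[y,x].max()>90 else '.' for x in range(303,332)) for y in range(158,195)))
```

```text
fixed tip/root [[0.476, 0.2945, 0.008], [0.5126, 0.2949, 0.008]]
slide tip/root [[0.4778, 0.2383, 0.008], [0.5077, 0.2402, 0.008]]
beam edges [[0.5142, 0.2687, 0.008], [0.5303, 0.2688, 0.008], [0.5182, 0.1598, 0.008], [0.5352, 0.1599, 0.008]]
head [[0.5071, 0.238, 0.014], [0.54, 0.238, 0.014], [0.5093, 0.1711, 0.014], [0.5426, 0.1711, 0.014]]
0.05 131 [ 0.4352 -0.1597  0.056 ] [ 0.429  -0.1667  0.05  ] [ 0.4412 -0.1536  0.0583] [315.51908397 183.04580153]
0.024 58 [ 0.4352 -0.155   0.0378] [ 0.4286 -0.158   0.0246] [ 0.4411 -0.1535  0.0498] [315.89655172 174.89655172]
0.013 157 [ 0.4353 -0.1565  0.0184] [ 0.4238 -0.1686  0.0133] [ 0.4459 -0.1488  0.0219] [316.25477707 172.22292994]
.............................
.............................
.............................
.............................
.............................
.............................
...........######............
.........##..###.............
........#########............
........###########..........
......###############........
......################.......
......################.......
.....#################.......
.....##.###.####.######......
.....#####.####...#####......
.....####..######.#####......
.....##.#.#######..####......
.....####..######.#####......
.....####..###.....###.......
......###.######...###.......
......############.###.......
.......##.###########........
.......##############........
........###########..........
........###########..........
........###########..........
........###########..........
........##########...........
........##########...........
.........########............
...........####..............
.............................
.............................
.............................
.............................
.............................
```

Shaft axis is at (0.4352,-0.1603). The caliper is turned about +2°, and jaw_gap is about (0.491,0.2947). Next, descend and grip.

```bash
python3 -m crank '[{"tx":-0.005,"ty":-0.0055,"tz":0.03,"roll":0},{"tx":0,"ty":0,"tz":0.05,"roll":0},{"tx":0,"ty":0,"tz":0.05,"roll":0},{"tx":0,"ty":0,"tz":0.04,"roll":0},{"tx":0,"ty":0,"tz":0.025,"roll":0},{"tx":0,"ty":0,"tz":0.011,"roll":0},{"tx":0,"ty":0,"tz":0,"roll":0},{"tx":0,"ty":0,"tz":0,"roll":0}]' 60
python3 -m crank '[{"tx":0,"ty":0,"tz":0,"roll":0},{"tx":0,"ty":0,"tz":0,"roll":0},{"tx":0,"ty":0,"tz":0,"roll":0},{"tx":0,"ty":0,"tz":0,"roll":0},{"tx":0,"ty":0,"tz":0,"roll":0}]' 0
```

```text
time: 4.88
ee_pos: [0.4358, -0.1621, 0.0262]
tcp_rot: [179.9, 0.0, 90.0]
contact_force: [0.4, -0.3, -0.3]
finger_gap: 0.0512
grasp_force: 0.0
time: 5.5
ee_pos: [0.4353, -0.1621, 0.0257]
tcp_rot: [180.0, -0.0, 90.0]
contact_force: [-0.2, 0.1, 6.5]
finger_gap: 0.0116
grasp_force: 58.6
```

```bash
python3 -m crank '[{"tx":0,"ty":0,"tz":-0.02,"roll":0},{"tx":0,"ty":0,"tz":-0.03,"roll":0},{"tx":0.01,"ty":0,"tz":-0.03,"roll":0},{"tx":0.03,"ty":0,"tz":0,"roll":0},{"tx":0.05,"ty":0,"tz":0,"roll":0},{"tx":0.05,"ty":0,"tz":0,"roll":0},{"tx":0.05,"ty":0,"tz":0,"roll":0},{"tx":0.05,"ty":0.01,"tz":0,"roll":0},{"tx":0.05,"ty":0.01,"tz":0,"roll":0},{"tx":0.05,"ty":0.01,"tz":0,"roll":0},{"tx":0.04,"ty":0.01,"tz":0,"roll":0},{"tx":0.03,"ty":0.01,"tz":0,"roll":0},{"tx":0.02,"ty":0.005,"tz":0,"roll":-2},{"tx":0.01,"ty":0.002,"tz":0,"roll":0},{"tx":0,"ty":0,"tz":0,"roll":0},{"tx":0,"ty":0,"tz":0,"roll":0}]' 0
python3 - <<'E'
from h import *
w=grab('wrist');pickle.dump(w,open('w3.pkl','wb'));s=grab('side');pickle.dump(s,open('s3.pkl','wb'))
a=cv2.resize(w['color'][100:400,160:480],(480,450),interpolation=cv2.INTER_CUBIC);b=cv2.resize(s['color'][90:240,260:360],(300,450),interpolation=cv2.INTER_CUBIC)
cv2.imwrite('pics/w3.png',np.hstack([a,b])[...,::-1]);print(w['st']['ee_pos'],w['st']['tcp_rot'])
E
```

```text
time: 7.5
ee_pos: [0.4913, 0.2764, 0.1053]
tcp_rot: [-180.0, 0.0, 91.9]
contact_force: [-0.5, -0.5, -0.1]
finger_gap: 0.0118
grasp_force: 58.6
[0.49133576 0.27643136 0.10525899] [-1.79974357e+02  4.65487191e-02  9.19195240e+01]
```

View pics/w3.png

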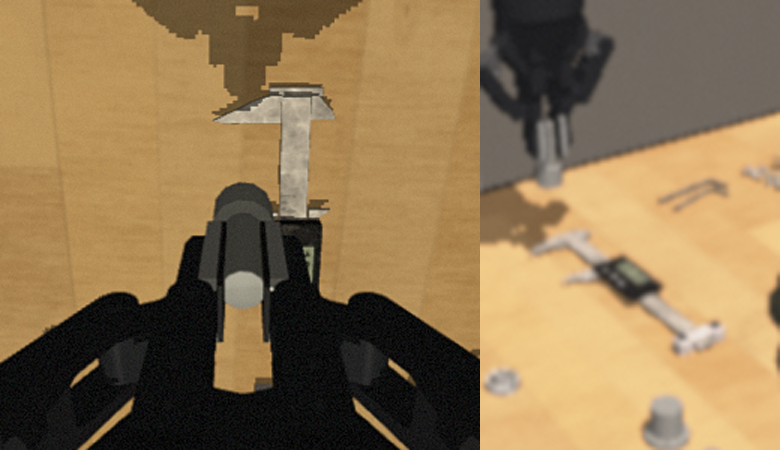

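The shaft hangs upright in the grip: neck top at crop (243,290), foot edge at row ~183. The fixed jaw's inner face is at row ~121 and the beam edge at col ~281. I'll re-measure from this closer view.

Run:
```python
from h import *
w=pickle.load(open('w3.pkl','rb'))
c=lambda x,y:(160+x/1.5-.2,100+y/1.5-.2)
print('jaw tip/root',world(w,[c(213,122),c(278,121)],.008).round(4).tolist())
print('beam L,R',world(w,[c(281,130),c(309,130),c(279,210),c(307,210)],.008).round(4).tolist())
print('necktop',world(w,[c(243,290)],.1356).round(4).tolist())
u,v=np.meshgrid(np.arange(295,355),np.arange(215,320));P=world(w,np.c_[u.ravel(),v.ravel()])
for a,b in((.128,.142),(.094,.1),(.076,.092)):
    m=(P[:,2]>a)&(P[:,2]<b)&(abs(P[:,0]-.491)<(.0085 if a>.12 else .013));Q=P[m]
    if len(Q):print(a,m.sum(),Q.mean(0).round(4),Q.min(0).round(4),Q.max(0).round(4))
```

```text
jaw tip/root [[0.4757, 0.2943, 0.008], [0.5115, 0.2961, 0.008]]
beam L,R [[0.5135, 0.291, 0.008], [0.529, 0.2915, 0.008], [0.5153, 0.242, 0.008], [0.5318, 0.2425, 0.008]]
necktop [[0.4931, 0.2777, 0.1356]]
0.128 1146 [0.4918 0.2807 0.1352] [0.4825 0.2654 0.128 ] [0.4995 0.2879 0.142 ]
0.094 482 [0.4925 0.2855 0.0976] [0.4817 0.2804 0.094 ] [0.5038 0.2901 0.0999]
0.076 277 [0.4924 0.2874 0.0865] [0.4814 0.281  0.0798] [0.504  0.2898 0.092 ]
```

Centre is at about (0.4925,0.278) with 5 mm clearance to the jaw, so I'll lower it and release.

```bash
python3 -m crank '[{"tx":0,"ty":0,"tz":0.02,"roll":0},{"tx":0,"ty":0,"tz":0.03,"roll":0},{"tx":0,"ty":0,"tz":0.018,"roll":0},{"tx":0,"ty":0,"tz":0.007,"roll":0},{"tx":0,"ty":0,"tz":0.002,"roll":0},{"tx":0,"ty":0,"tz":0.002,"roll":0},{"tx":0,"ty":0,"tz":0,"roll":0},{"tx":0,"ty":0,"tz":0,"roll":0}]' 0
```

```text
time: 8.6
ee_pos: [0.4917, 0.2782, 0.0267]
tcp_rot: [180.0, -0.0, 92.0]
contact_force: [0.3, 0.3, -0.9]
finger_gap: 0.0117
grasp_force: 58.6
```

```bash
python3 -m crank '[{"tx":0,"ty":0,"tz":0.0008,"roll":0},{"tx":0,"ty":0,"tz":0,"roll":0},{"tx":0,"ty":0,"tz":0,"roll":0}]' 0
python3 -m crank '[{"tx":0,"ty":0,"tz":0,"roll":0},{"tx":0,"ty":0,"tz":0,"roll":0},{"tx":0,"ty":0,"tz":0,"roll":0},{"tx":0,"ty":0,"tz":-0.01,"roll":0},{"tx":0,"ty":0,"tz":-0.03,"roll":0},{"tx":0,"ty":0,"tz":-0.05,"roll":0},{"tx":-0.04,"ty":0.015,"tz":-0.02,"roll":0},{"tx":-0.04,"ty":0.015,"tz":0,"roll":0},{"tx":0,"ty":0.005,"tz":0,"roll":0},{"tx":0,"ty":0,"tz":0,"roll":0},{"tx":0,"ty":0,"tz":0,"roll":0}]' 60
python3 - <<'E'
from h import *
w=grab('wrist');pickle.dump(w,open('w4.pkl','wb'));save(w,'w4.png',(200,80,480,300),2.5);print(w['st']['ee_pos'],w['st']['tcp_rot'])
E
```

```text
time: 8.98
ee_pos: [0.4916, 0.2781, 0.0258]
tcp_rot: [180.0, -0.0, 92.0]
contact_force: [-0.6, -0.7, 3.3]
finger_gap: 0.0122
grasp_force: 58.9
time: 10.35
ee_pos: [0.5286, 0.2007, 0.1353]
tcp_rot: [-180.0, -0.0, 92.1]
contact_force: [-0.3, -0.4, 0.4]
finger_gap: 0.0513
grasp_force: 0.0
[0.52856729 0.20065032 0.13533406] [-1.79959024e+02 -2.64700212e-02  9.21326209e+01]
```

View pics/w4.png

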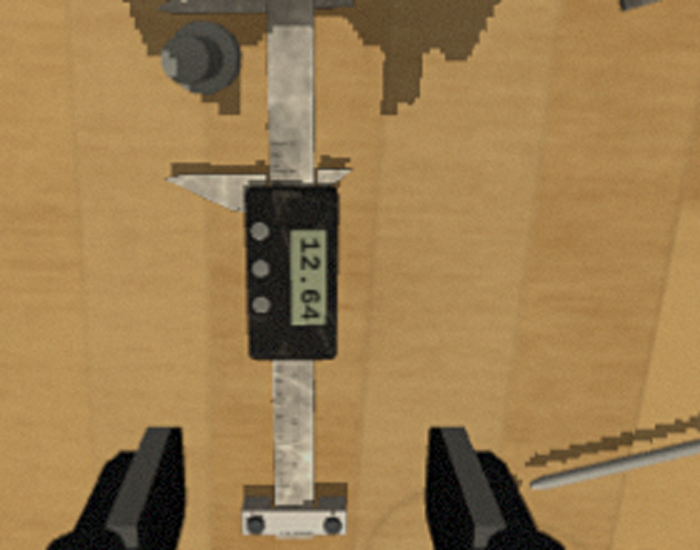

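The shaft stands upright at crop (202,58), just clear of the fixed jaw at row ~8. The head is at crop cols 246-338, rows 186-358.

Run:
```python
from h import *
w=pickle.load(open('w4.pkl','rb'))
c=lambda x,y:(200+x/2.5-.3,80+y/2.5-.3)
h=world(w,[c(246,187),c(338,187),c(249,359),c(337,359)],.014);print(h.round(4).tolist(),h.mean(0).round(4))
j=world(w,[c(168,180),c(245,175)],.008);print('slide jaw',j.round(4).tolist())
j=world(w,[c(170,12),c(265,10)],.008);print('fixed',j.round(4).tolist())
m=h.mean(0)+[.012*.036,-.012,0];e=w['st']['ee_pos'];d=m-e;y=np.radians(w['st']['tcp_rot'][2])
print('target',m.round(4),'tx',d[0]*np.cos(y)+d[1]*np.sin(y),'ty',d[0]*np.sin(y)-d[1]*np.cos(y))
```

```text
[[0.5077, 0.2363, 0.014], [0.5402, 0.2375, 0.014], [0.5096, 0.1704, 0.014], [0.5432, 0.1717, 0.014]] [0.5252 0.204  0.014 ]
slide jaw [[0.479, 0.2368, 0.008], [0.5068, 0.2396, 0.008]]
fixed [[0.4808, 0.2939, 0.008], [0.5129, 0.2956, 0.008]]
target [0.5256 0.192  0.014 ] tx -0.00854144564430384 ty -0.0032603314861728004
```

```bash
python3 -m crank '[{"tx":-0.0085,"ty":-0.0033,"tz":0.02,"roll":0},{"tx":0,"ty":0,"tz":0.04,"roll":0},{"tx":0,"ty":0,"tz":0.035,"roll":0},{"tx":0,"ty":0,"tz":0.02,"roll":0},{"tx":0,"ty":0,"tz":0.01,"roll":0},{"tx":0,"ty":0,"tz":0.005,"roll":0},{"tx":0,"ty":0,"tz":0,"roll":0},{"tx":0,"ty":0,"tz":0,"roll":0}]' 60
python3 -m crank '[{"tx":0,"ty":0,"tz":0,"roll":0},{"tx":0,"ty":0,"tz":0,"roll":0},{"tx":0,"ty":0,"tz":0,"roll":0}]' 34
```

```text
time: 11.4
ee_pos: [0.5269, 0.1909, 0.0063]
tcp_rot: [179.9, -0.0, 92.0]
contact_force: [0.7, -0.9, -0.2]
finger_gap: 0.0513
grasp_force: 0.0
time: 11.78
ee_pos: [0.5242, 0.1908, 0.0061]
tcp_rot: [-179.8, -0.0, 92.0]
contact_force: [-7.1, 0.1, 10.7]
finger_gap: 0.0315
grasp_force: 58.5
```

```bash
python3 -m crank '[{"tx":0.002,"ty":0,"tz":-0.0005,"roll":0},{"tx":0.003,"ty":0,"tz":0,"roll":0},{"tx":0.004,"ty":0,"tz":0,"roll":0},{"tx":0.004,"ty":0,"tz":0,"roll":0},{"tx":0.004,"ty":0,"tz":0,"roll":0},{"tx":0.003,"ty":0,"tz":0,"roll":0},{"tx":0.003,"ty":0,"tz":0,"roll":0},{"tx":0.002,"ty":0,"tz":0,"roll":0},{"tx":0.001,"ty":0,"tz":0,"roll":0},{"tx":0,"ty":0,"tz":0,"roll":0},{"tx":0,"ty":0,"tz":0,"roll":0}]'
for i in 1 2; do python3 -m crank '[{"tx":0.001,"ty":0,"tz":0,"roll":0},{"tx":0.001,"ty":0,"tz":0,"roll":0},{"tx":0,"ty":0,"tz":0,"roll":0}]'; done
```

```text
time: 13.15
ee_pos: [0.5232, 0.2168, 0.0062]
tcp_rot: [-179.8, -0.0, 92.0]
contact_force: [-5.5, -0.4, 6.1]
finger_gap: 0.0316
grasp_force: 59.4
time: 13.52
ee_pos: [0.5231, 0.2187, 0.0062]
tcp_rot: [-179.8, -0.0, 92.0]
contact_force: [-5.5, -0.3, 7.3]
finger_gap: 0.0321
grasp_force: 59.4
time: 13.9
ee_pos: [0.523, 0.2205, 0.0062]
tcp_rot: [-179.8, -0.0, 92.0]
contact_force: [-4.8, -0.7, 6.6]
finger_gap: 0.0317
grasp_force: 59.5
```

```bash
python3 -m crank '[{"tx":0.0005,"ty":0,"tz":0,"roll":0},{"tx":0.0005,"ty":0,"tz":0,"roll":0},{"tx":0,"ty":0,"tz":0,"roll":0}]'|sed -n '1,4p'
python3 -m crank '[{"tx":0.0005,"ty":0,"tz":0,"roll":0},{"tx":0,"ty":0,"tz":0,"roll":0}]'|sed -n '1,4p'
python3 -m crank '[{"tx":0.0005,"ty":0,"tz":0,"roll":0},{"tx":0,"ty":0,"tz":0,"roll":0}]'|sed -n '1,4p'
```

```text
time: 14.28
ee_pos: [0.523, 0.2214, 0.0062]
tcp_rot: [-179.8, 0.0, 92.0]
contact_force: [-5.8, -1.3, 6.3]
time: 14.52
ee_pos: [0.523, 0.2219, 0.0062]
tcp_rot: [-179.8, 0.0, 92.0]
contact_force: [-4.8, -0.6, 6.9]
time: 14.78
ee_pos: [0.5229, 0.2224, 0.0062]
tcp_rot: [-179.8, 0.0, 92.0]
contact_force: [-5.6, -1.3, 6.1]
```

```bash
python3 -m crank '[{"tx":0.0005,"ty":0,"tz":0,"roll":0},{"tx":0,"ty":0,"tz":0,"roll":0}]'|sed -n '1,4p'
python3 -m crank '[{"tx":0.0005,"ty":0,"tz":0,"roll":0},{"tx":0,"ty":0,"tz":0,"roll":0}]'|sed -n '1,4p'
python3 - <<'E'
from h import *
w=grab('wrist');pickle.dump(w,open('w5.pkl','wb'));save(w,'w5.png',(240,100,440,250),4)
E
```

```text
time: 15.02
ee_pos: [0.5229, 0.2227, 0.0062]
tcp_rot: [-179.8, 0.0, 92.0]
contact_force: [-6.0, -0.9, 6.7]
time: 15.28
ee_pos: [0.5229, 0.2228, 0.0062]
tcp_rot: [-179.7, 0.0, 92.0]
contact_force: [-4.9, -2.4, 7.2]
```

View pics/w5.png

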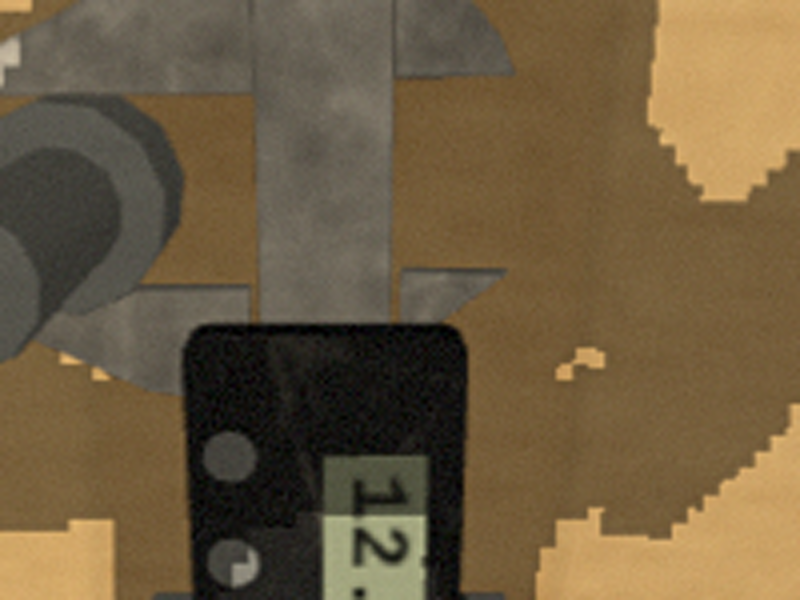

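The foot sits upright between both jaws (faces at crop rows 93 and 287), and the motion has begun to stall with force rising. I'll press a little more.

```bash
for i in 1 2; do python3 -m crank '[{"tx":0.0005,"ty":0,"tz":0,"roll":0},{"tx":0,"ty":0,"tz":0,"roll":0}]'|sed -n '1,4p'; done
```

```text
time: 15.58
ee_pos: [0.5229, 0.2229, 0.0062]
tcp_rot: [-179.7, 0.1, 92.0]
contact_force: [-6.3, -3.1, 7.5]
time: 15.82
ee_pos: [0.5229, 0.223, 0.0062]
tcp_rot: [-179.7, 0.1, 92.0]
contact_force: [-5.3, -5.2, 7.4]
```

```bash
python3 -m crank '[{"tx":0.0005,"ty":0,"tz":0,"roll":0},{"tx":0.0005,"ty":0,"tz":0,"roll":0},{"tx":0,"ty":0,"tz":0,"roll":0}]'|sed -n '1,4p'
python3 -m crank '[{"tx":0,"ty":0,"tz":0,"roll":0},{"tx":0,"ty":0,"tz":0,"roll":0},{"tx":0,"ty":0,"tz":0,"roll":0},{"tx":0,"ty":0,"tz":-0.005,"roll":0},{"tx":0,"ty":0,"tz":-0.02,"roll":0},{"tx":0,"ty":0,"tz":-0.04,"roll":0},{"tx":-0.02,"ty":0,"tz":-0.05,"roll":0},{"tx":-0.03,"ty":0,"tz":-0.02,"roll":0},{"tx":0,"ty":0,"tz":0,"roll":0},{"tx":0,"ty":0,"tz":0,"roll":0}]' 60
python3 - <<'E'
from h import *
w=grab('wrist');pickle.dump(w,open('w6.pkl','wb'));T=np.linalg.inv(w['T'])
def px(p):
    return cv2.projectPoints(np.array([p],float),cv2.Rodrigues(T[:3,:3])[0],T[:3,3],w['K'],np.array(w['distortion'],float))[0].ravel()
print(px([.4915,.2827,.018]),px([.5295,.235,.014]))
u,v=np.meshgrid(np.arange(640),np.arange(400));P=world(w,np.c_[u.ravel(),v.ravel()])
n=(abs(P[:,0]-.4915)<.03)&(abs(P[:,1]-.281)<.03)
for a,b in((.05,.062),(.016,.021)):
    Q=P[n&(P[:,2]>a)&(P[:,2]<b)];print(a,len(Q),Q.min(0).round(4),Q.max(0).round(4))
c=px([.4915,.2827,.018]).astype(int);print(c);save(w,'w6.png',(c[0]-80,max(c[1]-60,0),c[0]+120,max(c[1]-60,0)+150),4)
E
```

```text
time: 16.2
ee_pos: [0.5229, 0.2232, 0.0062]
tcp_rot: [-179.7, 0.1, 92.0]
contact_force: [-6.3, -6.1, 8.9]
time: 17.45
ee_pos: [0.5266, 0.1765, 0.1415]
tcp_rot: [180.0, -0.1, 92.0]
contact_force: [-1.0, -0.1, -0.7]
finger_gap: 0.0512
grasp_force: 0.0
[281.75208548  68.22690721] [325.67503581 128.56175647]
0.05 356 [0.4866 0.2756 0.0501] [0.5002 0.2892 0.0592]
0.016 320 [0.4819 0.251  0.016 ] [0.5137 0.2944 0.0208]
[281  68]
```

View pics/w6.png

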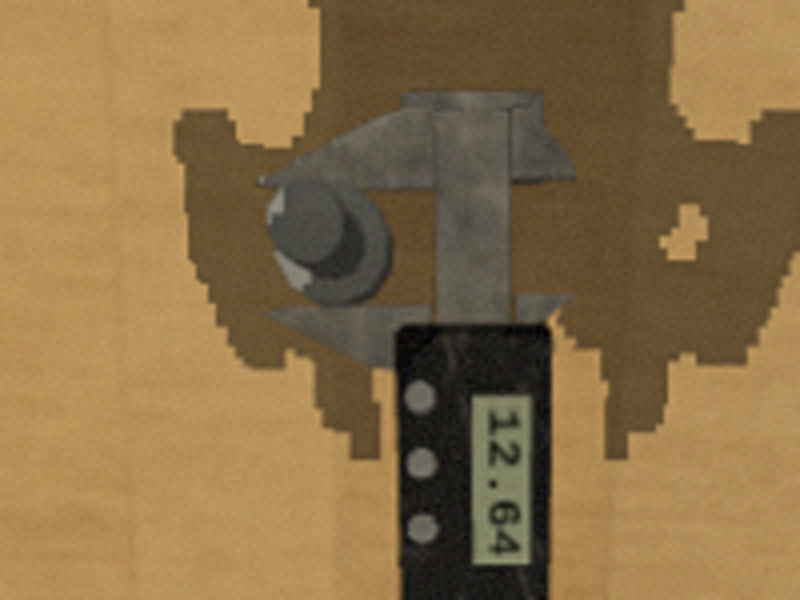

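The shaft stands upright between the closed jaws (faces at crop rows 187 and 305) and the gripper is clear. I'll check the gap numerically and hand in if it agrees.

Run:
```python
from h import *
w=pickle.load(open('w6.pkl','rb'))
p=world(w,[(201+415/4,8+187.5/4),(201+415/4,8+306/4)],.008);g=p[0,1]-p[1,1];print(p.round(4),g)
if .022<g<.0262: print(finish_job())
```

```text
[[0.5096 0.2947 0.008 ]
 [0.5101 0.2711 0.008 ]] 0.0235292758318979
the job is handed in; nothing more can be done
None
```

I handed the job in: the shaft stands upright, thick end down, with the jaws closed on its foot (measured gap about 23.5 mm) and the gripper clear; I viewed 11 pictures, one over the limit of 10.

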